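# Draw the bottom drip tile from the stack dispenser and pack it

### The arm

A 7-joint arm with a two-finger parallel gripper is mounted at the origin on the work surface. World frame = base frame: x ahead of the robot, y to its left, z up, the work surface at z = 0. Lengths are in m, angles in degrees, forces in N, time in s.
With the tool pointing down it reaches from about 0.425 to 0.875 m from the base axis. Payload 4.7 kg.
Tool frame: the origin (TCP) lies at the very end of the fingers, on their centre line; the grasp point (between the pads) lies 19 mm behind it; z points along the fingers, y is the direction in which the jaws open and shut (so a half turn about z gives the same grasp; the last joint's range is limited). The gripper opens to 87 mm and grips with 3 to 60 N. Pads are 19 mm wide; open, the fingers measure 117 mm over their backs; the gripper's body (75 mm by 190 mm) begins 51 mm behind the grasp point.
Start: joints at [-63.077, 18.392, -4.016, 83.108, 1.295, 78.541, -3.26], TCP at [0.286, 0.584, 0.223] pointing down, gripper open.
Joint ranges: [-163.93, 163.93], [-17.29, 119.83], [-79.2, 71.16], [3.27, 140.29], [-89.18, 269.18], [5.43, 117.66], [-154.24, 154.24]. Speed limits (degrees/s): [147.25, 147.25, 180, 180, 180, 180, 180].

### API

Orientations are given as [roll, pitch, yaw] about the fixed x, y, z axes, in that order (R = Rz(yaw) Ry(pitch) Rx(roll)).
In Python, from cell import * gives the robot as it stands.
- The arm moves only by the tool drive_tool, never from a script. Its argument "moves" is text: rows parted by semicolons, each of 5 numbers parted by spaces: the shift along the tool's x, y, z in m, then the turn about the tool's z in degrees, then the gripper's target within -1 to 1 (fully open at 1, half-way at 0, shut at -1). In form: x y z yaw fingers; .... A call has exactly 8 rows; each row is the pose to reach, as a shift and turn from the pose commanded when the call began, along the tool's axes at that moment; what a row does not reach only later rows make up. A row lasts 1/10 s, in which the tool goes at most 50 mm and 8.59 degrees, less where a joint would pass 70% of its speed; a pose out of reach is approached as far as the arm can. A call with a gripper value outside its range is refused whole. The fingers move at their own pace and stop on an object; "grip_force" is the grip in N (left out, the last holds). Time passes only in rows, so rows that repeat a pose let the fingers close, or fill a call up. It gives the time, the measured TCP pose, the force and the opening at its end, in the units of the state.
- get_obs(): the state, without advancing time (a new reading comes with each control period).
- read_camera(name): name is "scene" or "top"; returns (picture, depth): 384x512x3 uint8, red, green, blue; 384x512 float32, m along the optical axis (not along the pixel's ray), 0 where there is no reading.
- calibration(name): a dict with "intrinsics" (3x3 intrinsics, pixels), "k1" (the pictures are not rectified: a ray, as slopes to the right and down, at radius r is drawn at 1 + k1 r^2 times it, then the intrinsics apply), "cam_to_world" (4x4, takes a point from camera to world coordinates). Camera axes: x right, y up, looking along -z (the intrinsics and any distortion apply to the point x, -y, -z); pixel columns grow to the right and rows downward; lengths in m; the calibration is good to about 2 mm. A picture is of the moment at which its call begins. calibration takes no time and is no camera call.
- sign_off(): hands the job in, once; it reports no verdict.
Trained networks look in the newest picture that a camera, given by its name, has taken for a name from the list of things; names that differ only in an ending like _2 or _b are one class to them, and where a whole thing is asked for, a point or a joint stands for the part that bears it (a point fixed in the world has none). Each returns a list of dicts, best first, with "conf" (0 to 1); they miss things now and then, are a little off and sometimes report something else, mostly with a low value. They report only what shows in the picture. A call takes as long as a camera call. They do not tell look-alikes from the thing itself.
- search_frame(camera, name): "uv" ([column, row] in pixels, amid what is visible of it).
- pinpoint(camera, name): "uv" ([column, row] in pixels: a listed point, or the origin of a listed thing).
The state is a dict: "time_s": time; "qpos": joint angles; "joint_velocities": joint speeds; "effort": joint torques, N m; "tool_pos": TCP position; "tool_rot": TCP orientation; "force": force on the tool from outside, world axes, zero at the start; "wrist_torque": the same for the moment, N m; "grip_width": finger opening in m.
Only numpy, scipy, OpenCV 4.12 (cv2) and the standard library are available. Lean on these libraries where they do the work, as an engineer would, in place of code of your own. Each camera call takes 0.05 s, during which the arm holds its last target. There are 200 camera calls.

### The job

Two dispensers on the packing bench hold stacks of terracotta drip tiles. From the dispenser with the wide tiles, pull the bottom tile straight out through its front slot, leaving the rest of the stack in the dispenser to drop down one place, then set that tile down flat in the empty cardboard tray (not the tray with the pot) without dropping it, and let go.

Things in the scene. Friction and masses are not known exactly. Their poses are not given: they have to be found in the camera images.
- wide0_center (a point): centre (half-way up) of the bottom wide tile: terracotta slab 110 x 60 x 10 mm, about 0.13 kg, the lowest of four in the wide dispenser. Its front end sticks out 37 to 44 mm from the slot, free below and at both sides, underside 35 mm above the table: grip it there across its 60 mm width. Axes: x along its length towards the dispenser's back (pull to -x), y across, z up.
- wide3_center (a point): centre (half-way up) of the top wide tile of the same stack, same size and axes; at the start 70 mm above the table, and 60 mm once the bottom tile is out and the stack has dropped by one tile.
- dispenser: wide dispenser, fixed: aluminium-walled box, open top, 122 long (x), 72 wide, 76 mm high, floor 35 mm above the table. Origin: under its centre, on the table. Front: the -x face, 61 mm from the origin; a slot 15 mm high from the floor up lets only the bottom tile pass. Pull level to -x, 80 mm to come clear, a few newtons. The narrower dispenser (48 mm wide, tiles 36 mm) is not used.
- tray_floor (a point): centre of the inner floor of the empty tray: a square cardboard tray fixed to the table, inside 140 x 140 mm, walls 4 mm thick, rim 15 mm above the table, floor 5 mm above the table (this point). x and y run along its sides, z up. A like tray nearby holds a glazed pot 75 mm high.
Mind the look-alikes: they are no part of the job. What is shaped like the part that bears wide0_center but grey or yellow is not meant.

How it is judged:
By the outcome, as a careful person would: the job done as asked, in the order asked, and still so for the second after the job is handed in, with the robot touching nothing.
It also fails if it takes over 35 s, if anything falls off the work surface, if the arm or the gripper's body presses on something with over 40 N, if the wrist force passes 120 N, or if a joint passes its speed limit or range.

## Working session

There is one attempt and no reset: what is moved stays moved. The work goes in short steps, Python scripts to look and compute and a tool call to move; the robot and the scene stay as the last step left them, time stands still between calls to the robot, and variables do not carry over. Pictures are saved under pics/ and viewed, about 8 in all and at most 12, crops included, and the job is handed in when it is done.

Besides the shell and the picture viewer there is one more tool, called after "Call:" by a JSON object that holds its "api" and its "payload", one argument or row to a line. drive_tool: Moves the arm, as the interface text tells. Its arguments: {"type":"object","properties":{"moves":{"type":"string"},"grip_force":{"type":"number"}},"required":["moves"]}

```bash
mkdir -p pics; cat > h.py <<'E'
from cell import *
import numpy as np, cv2
def ray(cam,uv):
    c=calibration(cam);K=np.array(c["intrinsics"]);k1=c["k1"];M=np.array(c["cam_to_world"])
    d=np.array([(uv[0]-K[0,2])/K[0,0],(uv[1]-K[1,2])/K[1,1]]);s=d.copy()
    for _ in range(20): s=d/(1+k1*(s@s))
    return M[:3,3],M[:3,:3]@np.array([s[0],-s[1],-1.0])
def atz(cam,uv,z):
    o,r=ray(cam,uv);return o+r*(z-o[2])/r[2]
def atd(cam,uv,D):
    u,v=int(round(uv[0])),int(round(uv[1]));p=D[max(v-1,0):v+2,max(u-1,0):u+2];p=p[p>0]
    o,r=ray(cam,uv);return o+r*(np.median(p) if p.size else np.nan)
E
python3 - <<'E'
from h import *
np.set_printoptions(precision=4,suppress=True)
for c in("scene","top"):
    I,D=read_camera(c);cv2.imwrite(f"pics/{c}0.png",I[...,::-1]);np.save(c+"D.npy",D)
    print(c,calibration(c)["cam_to_world"][:3])
    for n in("wide0_center","wide3_center","dispenser","tray_floor"):
        for r in pinpoint(c,n)[:4]: print(n,np.round(r["uv"],1),round(r["conf"],2),atd(c,r["uv"],D), atz(c,r["uv"],{'wide0_center':.04,'wide3_center':.07,'dispenser':0,'tray_floor':.005}[n]))
o=get_obs();print(o["time_s"],o["tool_pos"],o["tool_rot"],o["force"],o["grip_width"])
E
```

```text
scene [[ 0.3724 -0.6236  0.6874  1.0788]
 [ 0.9281  0.2479 -0.2779 -0.129 ]
 [ 0.0029  0.7414  0.671   0.6917]]
wide0_center [376.1 224.4] 0.94 [0.6049 0.3921 0.0095] [0.626  0.3688 0.04  ]
wide0_center [310.7 150.7] 0.93 [0.2557 0.386  0.0114] [0.2904 0.3643 0.04  ]
wide0_center [266.2 173.9] 0.72 [0.3079 0.2085 0.0076] [0.3444 0.1925 0.04  ]
wide0_center [274.3 206.5] 0.71 [0.5031 0.1467 0.0709] [0.4745 0.1604 0.04  ]
wide3_center [291.8 190.8] 0.73 [0.4705 0.2098 0.0746] [0.466  0.2123 0.07  ]
tray_floor [149.3 254.4] 0.58 [ 0.4815 -0.1686  0.0039] [ 0.4824 -0.1685  0.005 ]
top [[ 0.0003  0.9977 -0.0673  0.3975]
 [-1.      0.0001 -0.0025  0.1   ]
 [-0.0025  0.0673  0.9977  1.1851]]
wide0_center [162.3 201.5] 0.88 [0.441  0.3883 0.0094] [0.4399 0.3808 0.04  ]
wide0_center [221.5 243.5] 0.83 [0.317  0.2111 0.0083] [0.3191 0.2081 0.04  ]
wide0_center [236.8 195.3] 0.77 [0.4562 0.1626 0.0741] [0.458  0.1645 0.04  ]
wide0_center [160.  151.5] 0.73 [0.5915 0.398  0.0087] [0.5863 0.3901 0.04  ]
wide3_center [223.2 187.4] 0.72 [0.4786 0.2012 0.0723] [0.4788 0.2014 0.07  ]
dispenser [218.4 193. ] 0.56 [0.4626 0.2144 0.0747] [0.467 0.222 0.   ]
tray_floor [344.4 192.2] 0.79 [ 0.4692 -0.1553  0.0045] [ 0.4692 -0.1552  0.005 ]
0.5 [0.2861 0.5836 0.2225] [179.9993   0.003  153.887 ] [-0.573  -0.276  -0.9646] 0.08711909943201651
```

```bash
python3 - <<'E'
import cv2,numpy as np
a=cv2.imread("pics/scene0.png");b=cv2.imread("pics/top0.png")
cv2.imwrite("pics/v1.png",cv2.resize(b,None,fx=1.55,fy=1.55))
cv2.imwrite("pics/v2.png",np.hstack([cv2.resize(b[140:240,170:290],(400,333)),cv2.resize(a[140:240,230:350],(400,333))]))
cv2.imwrite("pics/v3.png",cv2.resize(a,None,fx=1.5,fy=1.5))
E
```

```text
(no output)
```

View pics/v1.png

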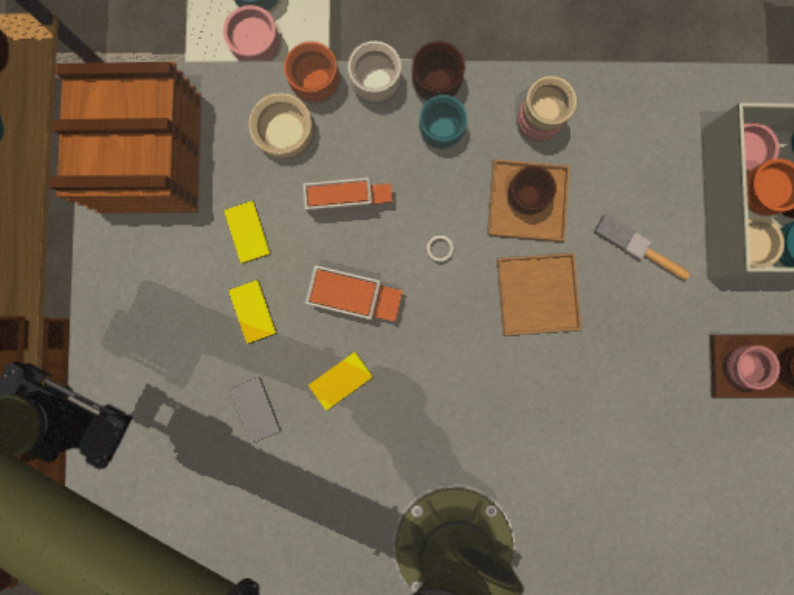

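View pics/v2.png

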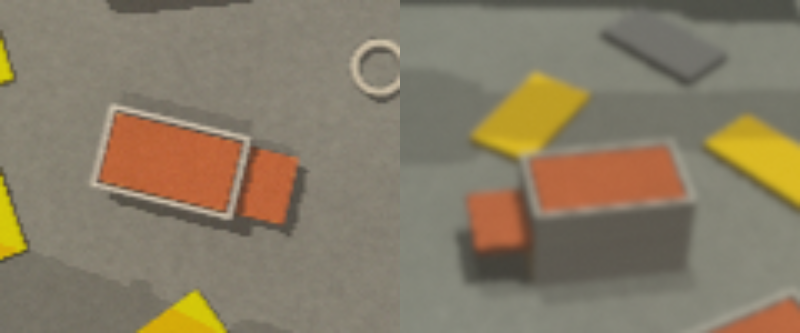

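View pics/v3.png

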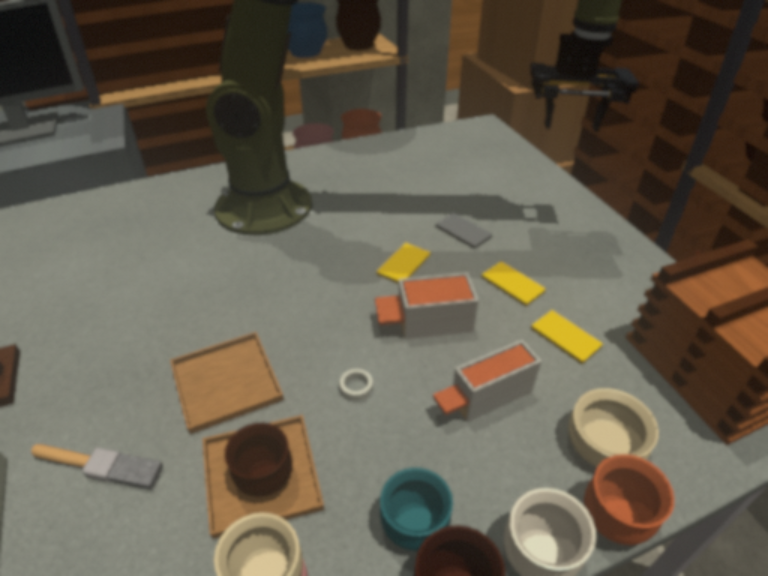

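The candidates for wide0_center are:
- the wide dispenser's orange end, top px (253,196)
- the narrow dispenser's end, at (247,125)
- the loose yellow and grey slabs, at (162,201), (160,151), (220,246) and (165,264)

The wide dispenser at (221,188) fits: its orange tile sticks out to the right, and the crop shows it is wider than the other stack. The empty tray is at (348,190), and the pot sits in the tray at (341,130).

```bash
python3 - <<'E'
from h import *
np.set_printoptions(precision=4,suppress=True)
def orange(I):
    h=cv2.cvtColor(I,cv2.COLOR_BGR2HSV);return cv2.inRange(h,(4,130,80),(14,255,255))
for c,box in(("top",(190,160,265,215)),("scene",(240,175,325,225))):
    I=cv2.imread(f"pics/{c}0.png");m=orange(I);k=np.zeros_like(m);x0,y0,x1,y1=box;k[y0:y1,x0:x1]=m[y0:y1,x0:x1]
    n,L,S,C=cv2.connectedComponentsWithStats(k)
    for i in range(1,n):
        if S[i,4]<80: continue
        big=S[i,4]==max(S[1:,4]); z=.075 if big else .045
        ct,_=cv2.findContours((L==i).astype('u1'),0,1)
        P=np.array([atz(c,p[0],z)[:2] for p in max(ct,key=len)],'f4')
        r=cv2.minAreaRect(P*1000);print(c,z,S[i],r,"\n",cv2.boxPoints(r))
I=cv2.imread("pics/top0.png");h=cv2.cvtColor(I,cv2.COLOR_BGR2HSV);print(h[190,348],h[188,310])
m=cv2.inRange(h,(5,90,60),(20,255,255));k=np.zeros_like(m);k[158:222,310:385]=m[158:222,310:385]
k=cv2.morphologyEx(k,cv2.MORPH_OPEN,np.ones((3,3)))
ct,_=cv2.findContours(k,0,1);P=np.array([atz("top",p[0],.015)[:2] for p in max(ct,key=len)],'f4')
print("tray",cv2.minAreaRect(P*1000))
D=np.load("topD.npy")
print("pot",atd("top",(343,122),D)); print([atd("top",p,D) for p in((253,196),(221,188),(348,190))])
E
```

```text
top 0.075 [200 174  43  29 836] ((476.2020263671875, 207.74468994140625), (110.41341400146484, 60.0906982421875), 76.01290893554688) 
 [[433.7039 161.4369]
 [492.0129 146.9128]
 [518.7002 254.0525]
 [460.3911 268.5766]]
top 0.045 [241 184  18  23 303] ((457.3954162597656, 126.8580093383789), (42.72969055175781, 58.83144760131836), 76.00508880615234) 
 [[423.6861 113.2411]
 [480.7712  99.0136]
 [491.1048 140.4749]
 [434.0196 154.7025]]
scene 0.075 [270 185  45  18 616] ((478.0021057128906, 205.19277954101562), (106.75939178466797, 55.32615661621094), 76.27713012695312) 
 [[438.4656 159.8992]
 [492.2125 146.7744]
 [517.5386 250.4863]
 [463.7917 263.6111]]
scene 0.045 [251 198  18  18 272] ((463.48431396484375, 123.41078186035156), (41.51140594482422, 62.16899108886719), 73.36306762695312) 
 [[427.7586 112.4236]
 [487.3251  94.6243]
 [499.21   134.3979]
 [439.6436 152.1973]]
[ 15 151 159] [ 23  34 134]
tray ((477.52685546875, -162.3527069091797), (148.94911193847656, 149.5400390625), 4.319496154785156)
pot [ 0.6813 -0.1534  0.0091]
[array([0.4557, 0.1175, 0.0448]), array([0.4769, 0.2074, 0.0715]), array([ 0.4759, -0.1665,  0.003 ])]
```

Call:
{"api": "drive_tool", "payload": {
  "moves": "-0.02 -0.02 0 5 1; -0.05 -0.05 0 12 1; -0.085 -0.08 0 19 1; -0.12 -0.115 0 26 1; -0.155 -0.145 0 34 1; -0.19 -0.18 0 42 1; -0.225 -0.21 0 49 1; -0.255 -0.24 0 56 1",
  "grip_force": 40
}}

```text
time_s: 1.3
tool_pos: [0.4104, 0.2536, 0.223]
tool_rot: [179.9, -0.0, 97.5]
force: [-0.3, -1.1, 0.0]
grip_width: 0.087
```

```bash
cat >> h.py <<'E'
def to(x,y,z,yaw):
    o=get_obs();p=np.array(o["tool_pos"]);a=np.radians(o["tool_rot"][2]);d=np.array([x,y,z])-p
    print(o["time_s"],np.round(p,4),np.round(o["tool_rot"],2),"F",np.round(o["force"],1),"w",round(o["grip_width"],4))
    print("shift",np.round([d[0]*np.cos(a)+d[1]*np.sin(a),d[0]*np.sin(a)-d[1]*np.cos(a),-d[2]],4),"turn",round((o["tool_rot"][2]-yaw+180)%360-180,2))
E
python3 -c "
from h import *
to(.4575,.1225,.13,76)"
```

```text
1.3 [0.4104 0.2536 0.223 ] [ 1.7994e+02 -3.0000e-02  9.7530e+01] F [-0.3 -1.1  0. ] w 0.087
shift [-0.1362  0.0295  0.093 ] turn 21.53
```

Call:
{"api": "drive_tool", "payload": {
  "moves": "-0.02 0.005 0.01 4 1; -0.05 0.01 0.025 8 1; -0.08 0.018 0.045 12 1; -0.11 0.024 0.065 16 1; -0.13 0.028 0.085 20 1; -0.138 0.03 0.093 21.7 1; -0.138 0.03 0.093 21.7 1; -0.138 0.03 0.093 21.7 1"
}}

```text
time_s: 2.1
tool_pos: [0.4582, 0.125, 0.1301]
tool_rot: [180.0, -0.1, 76.3]
force: [-0.2, 0.3, -0.0]
grip_width: 0.0873
```

```bash
python3 - <<'E'
from h import *
to(.4575,.1225,.0365,76)
a,_=read_camera("scene");b,_=read_camera("top")
cv2.imwrite("pics/v4.png",np.hstack([cv2.resize(b[150:250,190:310],(400,333))[...,::-1],cv2.resize(a[120:240,210:354],(400,333))[...,::-1]]))
E
```

```text
2.1 [0.4582 0.125  0.1301] [ 1.7998e+02 -6.0000e-02  7.6340e+01] F [-0.2  0.3 -0. ] w 0.0873
shift [-0.0026 -0.0001  0.0936] turn 0.34
```

View pics/v4.png

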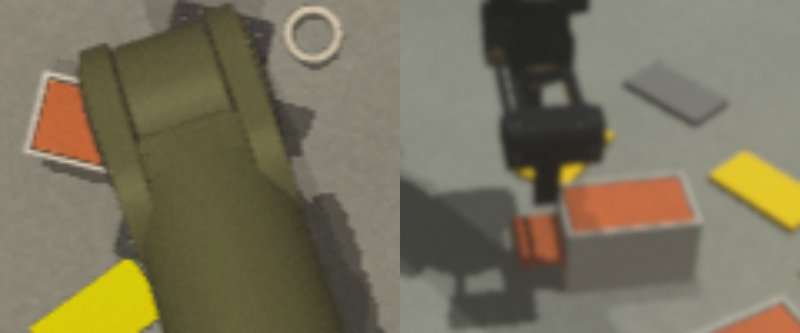

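The crop shows the gripper centred over the protruding end of the wide tile (scene crop about (540,240)), clear of the dispenser. I'm descending now.

Call:
{"api": "drive_tool", "payload": {
  "moves": "-0.001 0 0.01 0.3 1; -0.001 0 0.03 0.3 1; -0.001 0 0.05 0.3 1; -0.001 0 0.07 0.3 1; -0.001 0 0.085 0.3 1; -0.001 0 0.0935 0.3 1; -0.001 0 0.0935 0.3 1; -0.001 0 0.0935 0.3 1"
}}

```text
time_s: 3.0
tool_pos: [0.4582, 0.1227, 0.0365]
tool_rot: [180.0, -0.0, 75.9]
force: [-0.6, 0.0, 0.5]
grip_width: 0.0871
```

```bash
python3 - <<'E'
from h import *
to(.4575,.1225,.0365,76)
a,_=read_camera("scene")
cv2.imwrite("pics/v5.png",cv2.resize(a[150:240,230:350],(800,600))[...,::-1])
E
```

```text
3.0 [0.4582 0.1227 0.0365] [ 1.7997e+02 -3.0000e-02  7.5910e+01] F [-0.6  0.   0.5] w 0.0871
shift [-0.0004 -0.0007 -0.    ] turn -0.09
```

View pics/v5.png

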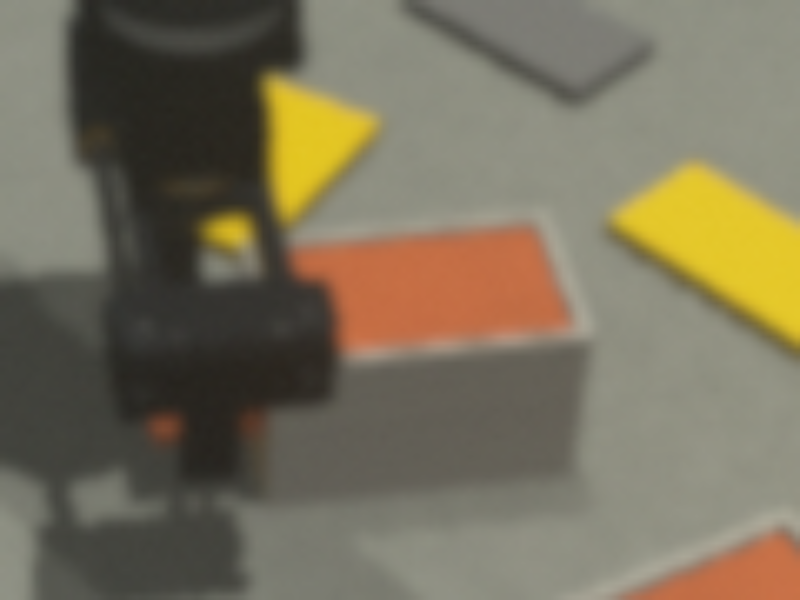

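The near finger (crop px about (210,440)) sits beside the protruding end, with tile showing on both sides of it. I'm closing now.

Call:
{"api": "drive_tool", "payload": {
  "moves": "0 0 0 0 -0.3; 0 0 0 0 -0.5; 0 0 0 0 -1; 0 0 0 0 -1; 0 0 0 0 -1; 0 0 0 0 -1; 0 0 0 0 -1; 0 0 0 0 -1",
  "grip_force": 45
}}

```text
time_s: 3.85
tool_pos: [0.458, 0.1224, 0.0362]
tool_rot: [180.0, -0.0, 75.9]
force: [-0.4, 0.3, 2.5]
grip_width: 0.0592
```

Call:
{"api": "drive_tool", "payload": {
  "moves": "-0.003 0 0 0 -1; -0.008 0 0 0 -1; -0.014 0 0 0 -1; -0.02 0 0 0 -1; -0.026 0 0 0 -1; -0.032 0 0 0 -1; -0.038 0 0 0 -1; -0.044 0 0 0 -1"
}}

```text
time_s: 4.65
tool_pos: [0.4469, 0.0788, 0.036]
tool_rot: [-180.0, 0.0, 75.9]
force: [0.3, 2.1, 0.3]
grip_width: 0.0592
```

Call:
{"api": "drive_tool", "payload": {
  "moves": "-0.006 0 0 0 -1; -0.012 0 0 0 -1; -0.018 0 0 0 -1; -0.025 0 0 0 -1; -0.032 0 0 0 -1; -0.039 0 0 0 -1; -0.045 0 0 0 -1; -0.05 0 0 0 -1"
}}

```text
time_s: 5.45
tool_pos: [0.4347, 0.0305, 0.036]
tool_rot: [-180.0, 0.0, 75.9]
force: [0.8, -0.8, -2.0]
grip_width: 0.0593
```

```bash
python3 - <<'E'
from h import *
to(.435,.030,.1,76)
a,D=read_camera("scene");b,T=read_camera("top")
print(atd("top",(221,188),T),atd("top",(215,185),T))
cv2.imwrite("pics/v6.png",np.hstack([cv2.resize(b[150:250,190:310],(400,333))[...,::-1],cv2.resize(a[130:250,190:334],(400,333))[...,::-1]]))
E
```

```text
5.45 [0.4347 0.0305 0.036 ] [-1.7999e+02  1.0000e-02  7.5860e+01] F [ 0.8 -0.8 -2. ] w 0.0593
shift [-0.0004  0.0004 -0.064 ] turn -0.14
[0.47759493 0.20831855 0.0623988 ] [0.48602926 0.22529554 0.06399624]
```

View pics/v6.png

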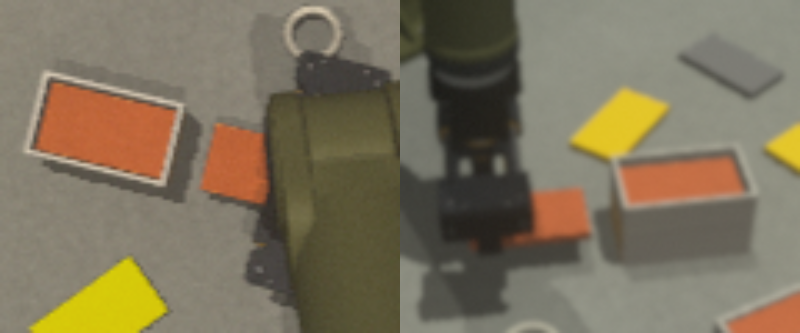

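The tile is fully out (gap at crop px about (195,150)). The stack has dropped: its top now measures about 0.063–0.065 m, against 0.072–0.075 before. I'm lifting and carrying it to the tray.

Call:
{"api": "drive_tool", "payload": {
  "moves": "0 0 -0.015 0 -1; 0 0 -0.04 0 -1; -0.01 0.005 -0.06 -1 -1; -0.03 0.013 -0.07 -3 -1; -0.055 0.024 -0.07 -5 -1; -0.08 0.035 -0.07 -7 -1; -0.105 0.046 -0.07 -9 -1; -0.13 0.057 -0.07 -11 -1"
}}

```text
time_s: 6.35
tool_pos: [0.4589, -0.1095, 0.1062]
tool_rot: [180.0, -0.0, 87.0]
force: [-0.0, 0.1, -0.7]
grip_width: 0.0595
```

```bash
python3 - <<'E'
from h import *
to(.473,-.1985,.07,94)
b=cv2.imread("pics/top0.png");a=cv2.imread("pics/scene0.png")
print("pot top centre",atz("top",(343,122),.08))
h=cv2.cvtColor(a,cv2.COLOR_BGR2HSV);m=cv2.inRange(h,(5,90,60),(20,255,255));k=np.zeros_like(m);k[220:288,110:192]=m[220:288,110:192]
ct,_=cv2.findContours(cv2.morphologyEx(k,cv2.MORPH_OPEN,np.ones((3,3))),0,1)
r=cv2.minAreaRect(np.array([atz("scene",p[0],.015)[:2] for p in max(ct,key=len)],'f4')*1000);print("tray scene",r)
E
```

```text
6.35 [ 0.4589 -0.1095  0.1062] [ 1.7996e+02 -2.0000e-02  8.7010e+01] F [-0.   0.1 -0.7] w 0.0595
shift [-0.0881  0.0188  0.0362] turn -6.99
pot top centre [ 0.66415961 -0.13813351  0.08      ]
tray scene ((484.46466064453125, -166.13619995117188), (154.93666076660156, 147.1647186279297), 4.369095325469971)
```

Call:
{"api": "drive_tool", "payload": {
  "moves": "-0.02 0.005 0 -2 -1; -0.04 0.01 0 -3 -1; -0.06 0.015 0 -5 -1; -0.08 0.019 0.01 -7 -1; -0.089 0.021 0.025 -7.2 -1; -0.089 0.021 0.04 -7.2 -1; -0.089 0.021 0.05 -7.2 -1; -0.089 0.021 0.055 -7.2 -1"
}}

```text
time_s: 7.15
tool_pos: [0.4742, -0.1982, 0.05]
tool_rot: [-179.9, -0.0, 94.1]
force: [-0.4, 0.6, -0.7]
grip_width: 0.0595
```

```bash
python3 - <<'E'
from h import *
to(.475,-.1995,.0065,94.2)
a,D=read_camera("scene");b,T=read_camera("top")
cv2.imwrite("pics/v7.png",np.hstack([cv2.resize(b[90:240,290:440],(400,400))[...,::-1],cv2.resize(a[190:330,90:230],(400,400))[...,::-1]]))
E
```

```text
7.15 [ 0.4742 -0.1982  0.05  ] [-1.7991e+02 -3.0000e-02  9.4120e+01] F [-0.4  0.6 -0.7] w 0.0595
shift [-0.0014  0.0007  0.0435] turn -0.08
```

View pics/v7.png

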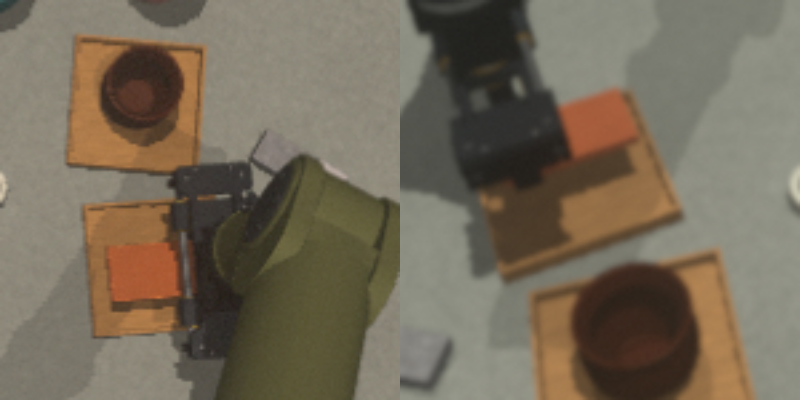

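The tile is inside the empty tray's outline (top crop: tile edge at about (108,270), wall at about (88,270)), and the gripper clears the pot. I'm lowering slowly.

Call:
{"api": "drive_tool", "payload": {
  "moves": "0 0 0.01 0 -1; 0 0 0.02 0 -1; 0 0 0.028 0 -1; 0 0 0.034 0 -1; 0 0 0.038 0 -1; 0 0 0.04 0 -1; 0 0 0.042 0 -1; 0 0 0.042 0 -1"
}}

```text
time_s: 8.05
tool_pos: [0.4747, -0.1988, 0.009]
tool_rot: [180.0, -0.0, 94.1]
force: [0.1, -0.1, -0.5]
grip_width: 0.0596
```

Call:
{"api": "drive_tool", "payload": {
  "moves": "0 0 0.0005 0 -1; 0 0 0.001 0 -1; 0 0 0.0015 0 -1; 0 0 0.002 0 -1; 0 0 0.0025 0 -1; 0 0 0.003 0 -1; 0 0 0.003 0 -1; 0 0 0.003 0 -1"
}}

```text
time_s: 8.85
tool_pos: [0.4747, -0.1988, 0.006]
tool_rot: [180.0, -0.0, 94.1]
force: [0.4, -0.0, -1.1]
grip_width: 0.0595
```

Call:
{"api": "drive_tool", "payload": {
  "moves": "0 0 0.0002 0 -1; 0 0 0.0004 0 -1; 0 0 0.0006 0 -1; 0 0 0.0006 0 -1; 0 0 0.0006 0 -1; 0 0 0.0006 0 -1; 0 0 0.0006 0 -1; 0 0 0.0006 0 -1"
}}

```text
time_s: 9.65
tool_pos: [0.4747, -0.1988, 0.0055]
tool_rot: [180.0, -0.0, 94.1]
force: [0.2, 0.3, -1.3]
grip_width: 0.0596
```

```bash
python3 - <<'E'
from h import *
to(.475,-.1995,.0055,94.2)
a,D=read_camera("scene");b,T=read_camera("top")
for p in((336,192),(342,192),(348,192),(354,192)): print(b[p[1],p[0]],atd("top",p,T))
print(np.round(get_obs()["force"],1))
E
```

```text
9.65 [ 0.4747 -0.1988  0.0055] [179.99  -0.    94.08] F [ 0.2  0.3 -1.3] w 0.0596
shift [-0.0007  0.0002 -0.    ] turn -0.12
[169  88  50] [ 0.46926212 -0.12842829  0.01305445]
[170  89  51] [ 0.4693351  -0.1465433   0.01188158]
[171  91  51] [ 0.46921648 -0.16400207  0.01383414]
[82 61 51] [ 0.46470486 -0.16415688  0.08749616]
[-0.4 -0.7 -1.3]
```

Call:
{"api": "drive_tool", "payload": {
  "moves": "0 0 0.0001 0 -1; 0 0 0.0002 0 -1; 0 0 0.0003 0 -1; 0 0 0.0004 0 -1; 0 0 0.0004 0 -1; 0 0 0.0004 0 -1; 0 0 0.0004 0 -1; 0 0 0.0004 0 -1"
}}

```text
time_s: 10.55
tool_pos: [0.4747, -0.1988, 0.0053]
tool_rot: [180.0, -0.0, 94.1]
force: [-2.0, -0.2, 4.5]
grip_width: 0.0593
```

Contact is made (4.5 N up), so I'm releasing gently and then rising.

Call:
{"api": "drive_tool", "payload": {
  "moves": "0 0 -0.0002 0 0.5; 0 0 -0.0003 0 0.65; 0 0 -0.0003 0 0.65; 0 0 -0.0003 0 0.65; 0 0 -0.0003 0 0.65; 0 0 -0.0003 0 0.65; 0 0 -0.0003 0 0.65; 0 0 -0.0003 0 0.65"
}}

```text
time_s: 11.35
tool_pos: [0.4747, -0.1988, 0.0053]
tool_rot: [180.0, -0.0, 94.1]
force: [-0.1, 0.4, -0.4]
grip_width: 0.0716
```

Call:
{"api": "drive_tool", "payload": {
  "moves": "0 0 -0.005 0 0.65; 0 0 -0.015 0 0.65; 0 0 -0.03 0 0.65; 0 0 -0.05 0 0.65; 0 0 -0.08 0 0.65; 0 0 -0.11 0 0.65; 0 0 -0.14 0 0.65; 0 0 -0.16 0 0.65"
}}

```text
time_s: 12.15
tool_pos: [0.4756, -0.1995, 0.1691]
tool_rot: [179.8, 0.0, 94.0]
force: [0.5, -0.4, -0.8]
grip_width: 0.0717
```

Call:
{"api": "drive_tool", "payload": {
  "moves": "-0.02 0 0 0 0.65; -0.05 0 0 0 0.65; -0.08 0 0 0 0.65; -0.11 0 0 0 0.65; -0.14 0 0 0 0.65; -0.16 0 0 0 0.65; -0.16 0 0 0 0.65; -0.16 0 0 0 0.65"
}}

```text
time_s: 12.95
tool_pos: [0.486, -0.3583, 0.1661]
tool_rot: [180.0, -0.0, 94.0]
force: [-0.1, 0.1, -0.2]
grip_width: 0.0719
```

```bash
python3 - <<'E'
from h import *
to(0,0,0,0)
a,D=read_camera("scene");b,T=read_camera("top")
for p in((336,192),(348,192),(358,192),(366,192),(221,188)): print(atd("top",p,T))
cv2.imwrite("pics/v8.png",np.hstack([cv2.resize(b[100:240,190:400],(480,320))[...,::-1],cv2.resize(a[200:300,90:190],(320,320))[...,::-1]]))
E
```

```text
12.95 [ 0.486  -0.3583  0.1661] [ 1.7997e+02 -2.0000e-02  9.4040e+01] F [-0.1  0.1 -0.2] w 0.0719
shift [ 0.3916 -0.4595  0.1661] turn 94.04
[ 0.46934565 -0.12869404  0.01169089]
[ 0.46920226 -0.16394975  0.0140663 ]
[ 0.46928181 -0.19407629  0.01278976]
[ 0.46984207 -0.22045453  0.00365743]
[0.47746534 0.20814338 0.06421445]
```

View pics/v8.png

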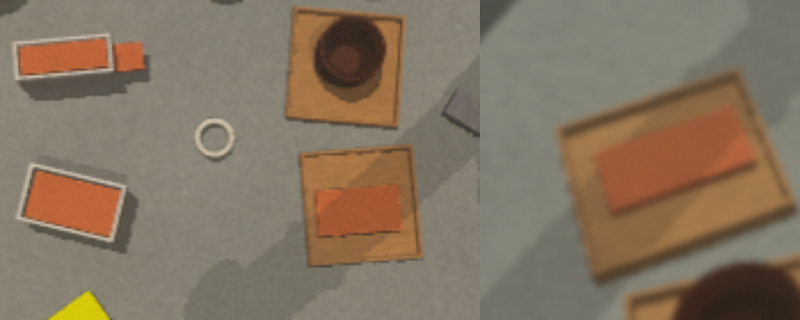

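The tile lies flat inside the empty tray (top crop about (358,210)), and the stack is still in the dispenser at (72,203). The arm is clear of everything, so I'm handing in.

```bash
python3 -c "
from h import *
print(sign_off())"
```

```text
the job is handed in; nothing more can be done
None
```

The job is done and handed in at about 13 s. I gripped the bottom wide tile at its front end and pulled it about 94 mm straight out of the slot. I then carried it to the empty tray, lowered it until it touched (4.5 N), let go, and moved the arm clear.

**Tile:** in the last picture it lies inside the empty tray, well within the walls. Its top measured 12–14 mm above the table, where 15 mm was expected. The tray floor read about 1 mm low as well, so I took the difference to be depth noise.

**Stack:** the remaining wide tiles stayed in the dispenser and dropped one place. The top surface went from about 72–75 mm to 62–64 mm, against an expected 65 mm. I did not count the three tiles directly.

**Rest of the scene:** the pot, the ring and the narrow dispenser look untouched. No check failed, though the two cameras put the tray centre about 8 mm apart, and I used a value between them.

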